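# Pack the linocut kit into its colour-coded caddy

## Robot

A 6-joint arm with a two-finger parallel gripper is mounted at the origin on the work surface. World frame = base frame: x ahead of the robot, y to its left, z up, the work surface at z = 0. Lengths are in m, angles in degrees, forces in N, time in s.
With the tool pointing down it reaches from about 0.3 to 0.775 m from the base axis. Payload 14.6 kg.
Tool frame: the origin (TCP) lies on the mounting face of the last link; the fingertips stand 199 mm ahead of it and the grasp point (between the pads) lies arm.hold_point_z ahead of it (arm.hold_point_z is the distance from the TCP to the grasp point, in m); z points along the fingers, y is the line along which they close (so a half turn about z gives the same grasp; the last joint's range is limited). The gripper opens to 94 mm and grips with 3 to 60 N. Pads are 16 mm wide; open, the fingers measure 119 mm over their backs; the gripper's body (75 mm by 177 mm) begins 78 mm behind the grasp point.
Start: joints at [-80.592, 17.183, 87.147, -0, 75.671, -3.816], TCP at [0.126, -0.535, 0.405] pointing down, gripper open.
Joint ranges: [-173.82, 173.82], [-45.26, 126.66], [13.44, 144.39], [-59.66, 239.66], [0, 175.72], [-146.38, 146.38]. Speed limits (degrees/s): [127.2, 127.2, 147.25, 180, 180, 180].

## Interface

Orientations are given as a 3x3 rotation matrix whose columns are the frame's x, y, z axes.
In Python, from rig import arm, read_camera gives the robot as it stands.
- The arm moves only by the tool send_path, called after "Emit:" by a JSON object that holds its "name" and its "arguments", one argument or row to a line. Schema: {"type":"object","properties":{"plan":{"type":"array","items":{"type":"object","properties":{"sx":{"type":"number"},"sy":{"type":"number"},"sz":{"type":"number"},"rz":{"type":"number"}},"additionalProperties":false},"minItems":1,"maxItems":20},"aperture":{"type":"number"},"grip_force":{"type":"number"},"only":{"type":"string"},"quiet":{"type":"boolean"},"lines":{"type":"string"}},"required":["plan"],"additionalProperties":false}. plan is a list of rows, 1 to 20 of them, each an object with the fields sx, sy, sz (the shift in m), rz (a turn about the tool's z in degrees); a field left out counts as zero; each row shifts and turns the commanded pose from where the row before left it, along the tool's axes as they then stand; what a row does not reach is not made up. A row lasts 1/12 s, in which the tool goes at most 0.0417 m and 7.16 degrees, less where a joint would pass 70% of its speed; a pose out of reach is approached as far as the arm can. aperture is the finger opening in m, set as the call begins (left out keeps the last). The fingers move at their own pace and stop on an object; grip_force is the grip in N (left out, the last holds). Time passes only in rows, so rows that do not move let the fingers close. The tool returns the time, the measured TCP pose, the force, the opening and the grip force at its end. only (a regular expression) keeps the lines of the reply that match it, lines (a string "A,B") keeps lines A to B, and quiet returns only ok. Input that does not fit is refused with a message, and nothing moves.
- arm.read_state(): the state, without advancing time (a new reading comes with each control period).
- read_camera(name): name is "scene" or "top" or "wrist"; returns a dict with "color" (384x512x3 uint8, blue, green, red), "fx", "fy", "cx", "cy" (pixels), "dist" ([k1, k2, p1, p2, k3] as OpenCV has them; the pictures are not rectified), "world_from_camera" (4x4, takes a point from camera to world coordinates). Camera axes: x right, y up, looking along -z (the intrinsics and any distortion apply to the point x, -y, -z); pixel columns grow to the right and rows downward; lengths in m; the calibration is good to about 2 mm. A picture is of the moment at which its call begins. There is no depth.
- arm.sign_off(): hands the job in; it is judged then, once.
The state is a dict: "t": time; "joints": joint angles; "qd": joint speeds; "joint_torque": joint torques, N m; "eef_pos": TCP position; "tcp_rot": TCP orientation; "ft_force": force on the tool from outside, world axes, zero at the start; "torque": the same for the moment, N m; "grip_width": finger opening in m; "grasp_force": force on a finger pad.
Only numpy, scipy, OpenCV 4.12 (cv2) and the standard library are available. Lean on these libraries where they do the work, as an engineer would, in place of code of your own. Each camera call takes 0.05 s, during which the arm holds its last target. There are 200 camera calls.

## Task

Pack away the linocut kit before the ship sails: put the red gouge, the yellow tape roll, the green ink jar and the blue baren into the caddy, each in the tray of its own colour, right way up and flat on the tray floor, setting each down rather than dropping it. The black gouge and the white tape roll belong to someone else: leave them where they lie.

Things in the scene. Friction and masses are not known exactly. Their poses are not given: they have to be found in the camera images.
- red_gouge: lino gouge, red handle, lying flat, 110 mm long, 60 g. Origin: underside at mid length; x along it from butt (-55) to steel blade tip (+55), z up. Handle from x = -55 to +20, 24 mm high; 24 mm wide between x = -18 and +20, 30 mm behind; then a thin steel shank and blade 12 mm above the underside. Balances at x = -20. To be packed.
- yellow_tape: roll of yellow tape lying flat: a ring of 50 mm outer and 32 mm inner diameter, 24 mm high, about 50 g. Origin: centre of the underside, z up. To be packed.
- green_jar: closed green ink jar standing upright: a cylinder of 50 mm diameter, 55 mm high, green cap, a narrow clear neck below the cap, about 120 g. Origin: centre of the underside, z up. To be packed.
- blue_baren: blue hand baren (rubbing pad of a printmaker), standing on its flat disc: disc 66 mm diameter, 10 mm thick; on it a short stem and a bar handle along its x, 56 mm long, 22 mm wide (along y), from 20 to 42 mm above the underside, centred over the disc. About 110 g. Origin: centre of the underside, z up. To be packed.
- black_gouge: lino gouge, black handle, lying flat, 110 mm long, 60 g. Origin: underside at mid length; x along it from butt (-55) to steel blade tip (+55), z up. Handle from x = -55 to +20, 24 mm high; 24 mm wide between x = -18 and +20, 30 mm behind; then a thin steel shank and blade 12 mm above the underside. Balances at x = -20. Look-alike, not part of the kit: leave it.
- white_tape: roll of white tape lying flat: a ring of 50 mm outer and 32 mm inner diameter, 24 mm high, about 50 g. Origin: centre of the underside, z up. Look-alike, not part of the kit: leave it.
- tray_red: red tray, one of four alike but for colour, 2 by 2 in any order in a fixed grey caddy (206 x 296 mm, rim 30 mm high, same yaw, centred on the four). Outside 95 (its x) x 140 (its y) x 28 mm high, walls and floor 3 mm, so inside 89 x 134, 25 deep. Origin: centre of its underside, 4 mm above the work surface: inner floor at 7 mm, rim at 32 mm.
- tray_yellow: yellow tray, one of four alike but for colour, 2 by 2 in any order in a fixed grey caddy (206 x 296 mm, rim 30 mm high, same yaw, centred on the four). Outside 95 (its x) x 140 (its y) x 28 mm high, walls and floor 3 mm, so inside 89 x 134, 25 deep. Origin: centre of its underside, 4 mm above the work surface: inner floor at 7 mm, rim at 32 mm.
- tray_green: green tray, one of four alike but for colour, 2 by 2 in any order in a fixed grey caddy (206 x 296 mm, rim 30 mm high, same yaw, centred on the four). Outside 95 (its x) x 140 (its y) x 28 mm high, walls and floor 3 mm, so inside 89 x 134, 25 deep. Origin: centre of its underside, 4 mm above the work surface: inner floor at 7 mm, rim at 32 mm.
- tray_blue: blue tray, one of four alike but for colour, 2 by 2 in any order in a fixed grey caddy (206 x 296 mm, rim 30 mm high, same yaw, centred on the four). Outside 95 (its x) x 140 (its y) x 28 mm high, walls and floor 3 mm, so inside 89 x 134, 25 deep. Origin: centre of its underside, 4 mm above the work surface: inner floor at 7 mm, rim at 32 mm.

How it is judged:
By the outcome, as a careful person would: the job done as asked, in the order asked, and still so for the second after the job is handed in, with the robot touching nothing.
It also fails if it takes over 117 s, if anything falls off the work surface, if the arm or the gripper's body presses on something with over 40 N, if the wrist force passes 120 N, or if a joint passes its speed limit or range.

## Working session

There is one attempt and no reset: what is moved stays moved. The work goes in short steps, Python scripts to look and compute and a tool call to move; the robot and the scene stay as the last step left them, time stands still between calls to the robot, and variables do not carry over. Pictures are saved under pics/ and viewed, at most 14 in all, crops included, and the job is handed in when it is done.

```bash
mkdir -p pics; ls
```

Run:
```python
from rig import arm, read_camera
import cv2,numpy as np
s=arm.read_state()
print(s['t'],s['eef_pos'],s['tcp_rot'],s['grip_width'],arm.hold_point_z)
for n in('top','scene'):
    c=read_camera(n); cv2.imwrite(f'pics/{n}0.png',c['color']); print(n,c['fx'],c['cx'],c['cy'],c['dist'],np.round(c['world_from_camera'],3).tolist())
```

```text
pics
0.0 [ 0.12580683 -0.53538485  0.40408836] [[ 9.73487626e-01  2.28739604e-01 -1.88440244e-04]
 [ 2.28739670e-01 -9.73486988e-01  1.11724739e-03]
 [ 7.21145996e-05 -1.13073027e-03 -9.99999358e-01]] 0.09376938962636219 0.1804
top 405.43827708988124 260.14947004179027 192.97773245162878 [-0.11601487  0.          0.          0.          0.        ] [[0.015, 0.982, -0.19, 0.358], [-1.0, 0.019, 0.021, -0.041], [0.024, 0.19, 0.982, 0.928], [0.0, 0.0, 0.0, 1.0]]
scene 488.52577655805663 251.5117489423405 189.6739351914217 [0.04468991 0.         0.         0.         0.        ] [[-0.641, -0.657, 0.397, 1.065], [0.768, -0.55, 0.329, 0.383], [0.001, 0.516, 0.857, 1.197], [0.0, 0.0, 0.0, 1.0]]
```

View pics/top0.png

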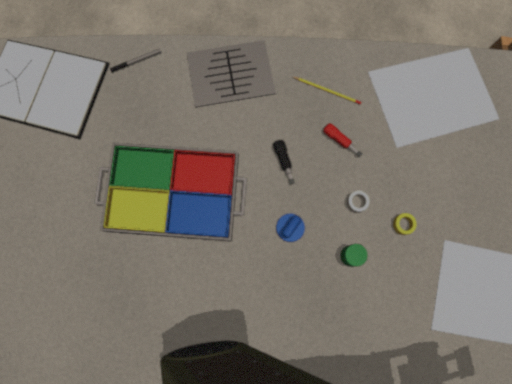

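View pics/scene0.png

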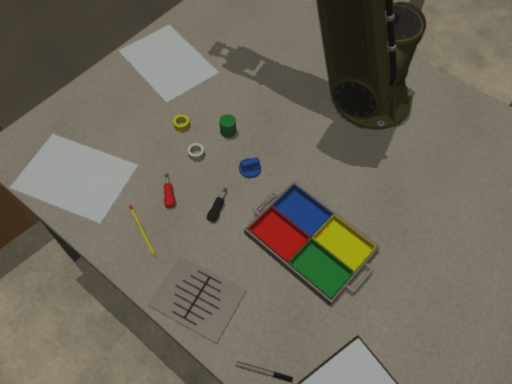

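The top view shows the caddy with green (143,168), red (204,172), yellow (138,210) and blue (200,214). The red gouge is at (340,138), yellow tape at (405,224), green jar at (354,255) and baren at (291,228). The look-alikes are the black gouge (285,160) and white tape (359,201). The scene view agrees with this.

Create h.py:
```python
from rig import arm, read_camera
import cv2,numpy as np
HSV={'red':[(0,7),(173,180)],'yellow':[(22,34)],'green':[(45,80)],'blue':[(98,118)]}
def cast(c,px,z):
    K=np.array([[c['fx'],0,c['cx']],[0,c['fy'],c['cy']],[0,0,1]])
    u=cv2.undistortPoints(np.float64(px).reshape(-1,1,2),K,np.float64(c['dist']))[:,0]
    W=np.array(c['world_from_camera']); d=np.c_[u[:,0],-u[:,1],-np.ones(len(u))]@W[:3,:3].T
    o=W[:3,3]; return (o+d*((z-o[2])/d[:,2])[:,None])[:,:2]
def blobs(c,col,amin=60,s=110,v=50):
    h=cv2.cvtColor(c['color'],cv2.COLOR_BGR2HSV); m=np.zeros(h.shape[:2],np.uint8)
    for a,b in HSV[col]: m|=cv2.inRange(h,(a,s,v),(b,255,255))
    cs,_=cv2.findContours(m,cv2.RETR_EXTERNAL,cv2.CHAIN_APPROX_NONE)
    return sorted([k for k in cs if cv2.contourArea(k)>=amin],key=cv2.contourArea,reverse=True)
def rect(P):
    (x,y),(w,h),a=cv2.minAreaRect(np.float32(P*1000)); 
    if w<h: w,h,a=h,w,a+90   # a: world angle of long side
    return np.round([x,y,w,h,(a+90)%180-90],1)
```

Run:
```python
from h import *
for n in('top','scene'):
    c=read_camera(n); print(n)
    for col,hz in(('red',.012),('yellow',.012),('green',.0275),('blue',.01)):
        for k in blobs(c,col)[:3]:
            A=cv2.contourArea(k); tray=A>1200
            P=cast(c,k,.032 if tray else hz)
            print(col,A,k.reshape(-1,2).mean(0).round(),'tray' if tray else 'obj',rect(P))
```

```text
top
red 2400.5 [203. 172.] tray [579.4  72.  140.2  95.4  86.8]
red 297.5 [337. 135.] obj [ 678.5 -241.4   73.1   30.9   46.4]
yellow 2484.5 [136. 209.] tray [490.7 219.1 139.5  96.6  86.8]
yellow 354.5 [404. 224.] obj [ 469.9 -396.    53.1   49.8   87. ]
yellow 104.0 [326.  90.] obj [ 797.9 -219.6  146.7    7.7   68.4]
green 2159.5 [137. 167.] tray [586.5 213.2 137.7  93.5  86.7]
green 341.5 [355. 255.] obj [ 396.4 -273.3   49.8   44.3  -80.5]
blue 2443.0 [199. 214.] tray [482.2  76.7 137.6  93.3  86.8]
blue 549.5 [290. 227.] obj [ 4.573e+02 -1.296e+02  6.180e+01  5.950e+01  4.000e-01]
scene
red 1681.5 [279. 233.] tray [581.3  74.  140.   96.3  86.8]
red 199.0 [168. 195.] obj [ 677.3 -239.8   80.    27.8   45.1]
yellow 1750.5 [344. 242.] tray [491.8 221.3 141.4  96.2  87.2]
yellow 210.0 [181. 122.] obj [ 469.9 -394.5   67.4   48.7   50.9]
yellow 95.0 [142. 231.] obj [ 803.1 -216.2  149.6    7.4   68.6]
green 1870.5 [321. 267.] tray [588.4 215.6 140.   94.9  86.8]
green 198.5 [227. 124.] obj [ 391.9 -270.8   73.3   45.7   41.7]
blue 1477.0 [302. 209.] tray [484.3  79.6 138.4  93.5  87.3]
blue 308.0 [250. 167.] obj [ 461.1 -126.1   64.    62.6   48.5]
```

Add to h.py:
```python
def go(x,y,tip,psi=None):
    """tool-axis move to put fingertips at x,y,tip (m); then turn so tool x heads psi (mod 180, smallest)"""
    s=arm.read_state(); R=np.array(s['tcp_rot']); p=np.array(s['eef_pos'])
    d=R.T@(np.array([x,y,tip+.199])-p); a=np.degrees(np.arctan2(R[1,0],R[0,0]))
    print('t',round(s['t'],2),'d',d.round(4),'yaw',a.round(2),'j6',round(s['joints'][5],1),end=' ')
    if psi is not None: print('turn',[round((a-q+180)%360-180,2) for q in (psi,psi+180)],end='')
    print()
```

```bash
python3 -c "
from h import *
go(.6846,-.2338,.12,46)"
```

```text
t 0.2 d [ 0.613  -0.1657  0.0854] yaw 13.22 j6 -3.8 turn [np.float64(-32.78), np.float64(147.22)]
```

Emit:
{"name": "send_path", "arguments": {
  "plan": [
    {"sx": 0.03, "sy": -0.008},
    {"sx": 0.035, "sy": -0.009},
    {"sx": 0.035, "sy": -0.009},
    {"sx": 0.035, "sy": -0.009},
    {"sx": 0.035, "sy": -0.009},
    {"sx": 0.035, "sy": -0.009},
    {"sx": 0.035, "sy": -0.009},
    {"sx": 0.035, "sy": -0.009},
    {"sx": 0.035, "sy": -0.009},
    {"sx": 0.035, "sy": -0.009},
    {"sx": 0.035, "sy": -0.009, "sz": 0.01},
    {"sx": 0.035, "sy": -0.009, "sz": 0.01},
    {"sx": 0.035, "sy": -0.009, "sz": 0.01},
    {"sx": 0.035, "sy": -0.009, "sz": 0.01},
    {"sx": 0.035, "sy": -0.009, "sz": 0.01},
    {"sx": 0.035, "sy": -0.009, "sz": 0.01},
    {"sx": 0.023, "sy": -0.0137, "sz": 0.01},
    {"sz": 0.0154}
  ],
  "aperture": 0.06
}}

```text
t: 1.7
eef_pos: [0.6556, -0.2469, 0.3187]
tcp_rot: [[0.973, 0.233, 0.001], [0.233, -0.973, 0.0], [0.001, -0.0, -1.0]]
ft_force: [0.1, 0.2, 0.7]
grip_width: 0.0598
grasp_force: 0.0
```

Emit:
{"name": "send_path", "arguments": {
  "plan": [
    {"rz": -6.5},
    {"rz": -6.5},
    {"rz": -6.5},
    {"rz": -6.5},
    {"rz": -6.78},
    {},
    {}
  ]
}}

```text
t: 2.28
eef_pos: [0.6526, -0.2506, 0.319]
tcp_rot: [[0.697, 0.717, -0.0], [0.717, -0.697, 0.0], [-0.0, -0.0, -1.0]]
ft_force: [0.4, 0.1, 0.3]
grip_width: 0.0602
grasp_force: 0.0
```

Run:
```python
from h import *
go(.6846,-.2338,.12,46)
c=read_camera('wrist'); cv2.imwrite('pics/w1.png',c['color']); print(np.round(c['world_from_camera'],3).tolist())
for k in blobs(c,'red'): P=cast(c,k,.012); print(cv2.contourArea(k),rect(P))
```

```text
t 2.28 d [0.0344 0.0112 0.    ] yaw 45.79 j6 20.2 turn [np.float64(-0.21), np.float64(179.79)]
[[0.717, 0.679, 0.159, 0.699], [-0.697, 0.698, 0.162, -0.205], [-0.001, -0.227, 0.974, 0.301], [0.0, 0.0, 0.0, 1.0]]
1707.0 [ 676.9 -242.5   76.3   29.7   50.4]
974.5 [594.4  30.   49.1  30.4  -3.2]
76.0 [ 768.6 -297.6   13.4    7.3   68.8]
```

View pics/w1.png

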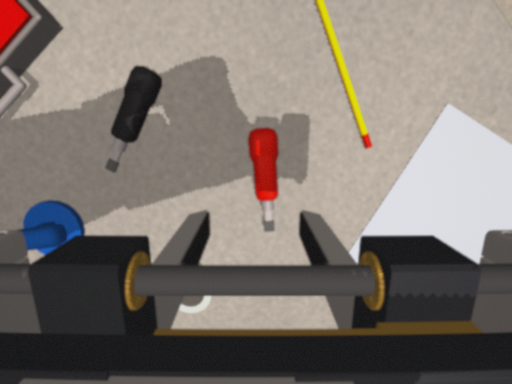

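Wrist view: red handle runs from butt (262,129) to blade tip (269,229), slightly rotated from the tool axis. The handle is clear between the fingers and the black gouge is well away at (135,110).

Run:
```python
from h import *
c=read_camera('wrist')
P=cast(c,[(262.5,129),(269,230)],.012)*1000; d=P[0]-P[1]; print(P.round(1),np.hypot(*d),np.degrees(np.arctan2(d[1],d[0])))
k=blobs(c,'red')[0]; P=cast(c,k,.012)*1000; l=cv2.fitLine(np.float32(P),cv2.DIST_L2,0,.01,.01).ravel(); print(l, np.degrees(np.arctan2(l[1],l[0])))
a=np.radians(49.5); g=np.array([.6772,-.2417])+.0095*np.array([np.cos(a),np.sin(a)]); print(g); go(*g,.004,49.5)
```

```text
[[ 701.  -214.7]
 [ 631.2 -297.6]] 108.26539590611743 49.90172757563961
[ 6.4119256e-01  7.6738006e-01  6.7793988e+02 -2.4132094e+02] 50.119198
[ 0.68336976 -0.23447614]
t 2.38 d [0.033  0.0108 0.1161] yaw 45.79 j6 20.2 turn [np.float64(-3.71), np.float64(176.29)]
```

Emit:
{"name": "send_path", "arguments": {
  "plan": [
    {"sx": 0.0165, "sy": 0.0055},
    {"sx": 0.0165, "sy": 0.0055},
    {"rz": -4.1},
    {"sz": 0.03},
    {"sz": 0.03},
    {"sz": 0.025},
    {"sz": 0.015},
    {"sz": 0.01},
    {"sz": 0.006},
    {},
    {}
  ],
  "aperture": 0.06
}}

```text
t: 3.3
eef_pos: [0.6838, -0.2346, 0.2045]
tcp_rot: [[0.642, 0.767, 0.001], [0.767, -0.642, -0.001], [0.001, 0.002, -1.0]]
ft_force: [0.1, -0.2, 0.4]
grip_width: 0.0602
grasp_force: 0.0
```

```bash
python3 -c "
from h import *
go(.6834,-.2345,.004,49.9)"
```

```text
t 3.3 d [-0.0001 -0.0004  0.0015] yaw 50.08 j6 18.1 turn [np.float64(0.18), np.float64(-179.82)]
```

Emit:
{"name": "send_path", "arguments": {
  "plan": [
    {},
    {},
    {},
    {},
    {},
    {}
  ],
  "aperture": 0.015,
  "grip_force": 20
}}

```text
t: 3.8
eef_pos: [0.6835, -0.2346, 0.2036]
tcp_rot: [[0.641, 0.767, 0.0], [0.767, -0.641, -0.0], [0.0, 0.0, -1.0]]
ft_force: [-0.6, -0.7, 2.4]
grip_width: 0.0301
grasp_force: 20.0
```

Emit:
{"name": "send_path", "arguments": {
  "plan": [
    {"sz": -0.01},
    {"sz": -0.02},
    {"sz": -0.03},
    {"sz": -0.03},
    {"sz": -0.02},
    {}
  ]
}}

```text
t: 4.3
eef_pos: [0.6837, -0.2346, 0.3197]
tcp_rot: [[0.641, 0.767, 0.008], [0.767, -0.641, -0.003], [0.003, 0.008, -1.0]]
ft_force: [-0.1, 0.9, 0.3]
grip_width: 0.0301
grasp_force: 20.0
```

```bash
python3 -c "
from h import *
go(.5816,.1001,.080,86.8)"
```

```text
t 4.3 d [ 0.1912 -0.2933  0.0389] yaw 50.11 j6 18.1 turn [np.float64(-36.69), np.float64(143.31)]
```

Emit:
{"name": "send_path", "arguments": {
  "plan": [
    {"sx": 0.014, "sy": -0.022},
    {"sx": 0.019, "sy": -0.029},
    {"sx": 0.019, "sy": -0.029},
    {"sx": 0.019, "sy": -0.029},
    {"sx": 0.019, "sy": -0.029},
    {"sx": 0.019, "sy": -0.029},
    {"sx": 0.019, "sy": -0.029},
    {"sx": 0.019, "sy": -0.029},
    {"sx": 0.019, "sy": -0.029},
    {"sx": 0.019, "sy": -0.029},
    {"sx": 0.006, "sy": -0.01},
    {"rz": -6},
    {"rz": -6},
    {"rz": -6},
    {"rz": -6},
    {"rz": -6},
    {"rz": -6},
    {"rz": -0.7},
    {},
    {}
  ]
}}

```text
t: 5.97
eef_pos: [0.5812, 0.0997, 0.3131]
tcp_rot: [[0.059, 0.998, -0.0], [0.998, -0.059, -0.0], [-0.0, -0.0, -1.0]]
ft_force: [-0.3, 0.5, 0.3]
grip_width: 0.0299
grasp_force: 20.0
```

Run:
```python
from h import *
go(.5816,.1001,.014,86.8)
c=read_camera('wrist'); cv2.imwrite('pics/w2.png',c['color'])
for k in blobs(c,'red'): P=cast(c,k,.032); print(cv2.contourArea(k),rect(P))
```

```text
t 5.97 d [0.0004 0.0004 0.1001] yaw 86.6 j6 9.6 turn [np.float64(-0.2), np.float64(179.8)]
9286.0 [579.5  82.1 121.3  96.   86.6]
```

View pics/w2.png

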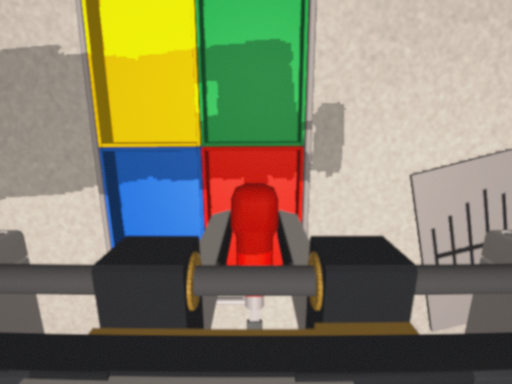

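Wrist view: the gouge, with its butt at (255,195), hangs centred over the red tray and aligned with it. Lowering it now.

Emit:
{"name": "send_path", "arguments": {
  "plan": [
    {"sz": 0.02},
    {"sz": 0.025},
    {"sz": 0.025},
    {"sz": 0.01},
    {"sz": 0.008},
    {"sz": 0.005},
    {"sz": 0.004},
    {"sz": 0.003},
    {"sz": 0.002},
    {},
    {},
    {}
  ]
}}

```text
t: 7.02
eef_pos: [0.5813, 0.0999, 0.2117]
tcp_rot: [[0.056, 0.998, 0.001], [0.998, -0.056, 0.0], [0.0, 0.001, -1.0]]
ft_force: [0.1, 0.1, -0.5]
grip_width: 0.03
grasp_force: 20.0
```

Emit:
{"name": "send_path", "arguments": {
  "plan": [
    {"sz": 0.001},
    {},
    {}
  ]
}}

```text
t: 7.27
eef_pos: [0.5813, 0.0999, 0.2105]
tcp_rot: [[0.056, 0.998, 0.001], [0.998, -0.056, 0.0], [0.0, 0.001, -1.0]]
ft_force: [0.3, 0.4, 2.1]
grip_width: 0.0299
grasp_force: 20.0
```

Emit:
{"name": "send_path", "arguments": {
  "plan": [
    {"sz": 0.0007},
    {},
    {}
  ]
}}

```text
t: 7.52
eef_pos: [0.5813, 0.1, 0.2105]
tcp_rot: [[0.056, 0.998, 0.001], [0.998, -0.056, 0.0], [0.0, 0.001, -1.0]]
ft_force: [-3.9, -0.9, 9.9]
grip_width: 0.03
grasp_force: 20.0
```

Emit:
{"name": "send_path", "arguments": {
  "plan": [
    {},
    {},
    {},
    {},
    {}
  ],
  "aperture": 0.046
}}

```text
t: 7.93
eef_pos: [0.5812, 0.0999, 0.2094]
tcp_rot: [[0.056, 0.998, -0.0], [0.998, -0.056, -0.0], [-0.0, -0.0, -1.0]]
ft_force: [-0.5, 0.0, -0.2]
grip_width: 0.0461
grasp_force: 0.0
```

Emit:
{"name": "send_path", "arguments": {
  "plan": [
    {"sz": -0.01},
    {"sz": -0.02},
    {"sz": -0.03},
    {"sz": -0.03},
    {"sz": -0.02},
    {}
  ]
}}

```text
t: 8.43
eef_pos: [0.5816, 0.1, 0.325]
tcp_rot: [[0.056, 0.998, 0.007], [0.998, -0.056, 0.001], [0.001, 0.007, -1.0]]
ft_force: [0.3, 0.3, 0.8]
grip_width: 0.0462
grasp_force: 0.0
```

Run:
```python
from h import *
go(.4699,-.3953,.12,86.8)
c=read_camera('wrist'); 
k=blobs(c,'red');print([(cv2.contourArea(q),rect(cast(c,q,.019))) for q in k])
c=read_camera('top'); cv2.imwrite('pics/t3.png',cv2.resize(c['color'][120:270,80:310],None,fx=3,fy=3))
```

```text
t 8.43 d [-0.5007 -0.0839  0.0048] yaw 86.8 j6 9.4 turn [np.float64(0.0), np.float64(-180.0)]
[(10178.5, array([579.4,  75.4, 133.8, 101.2,  86.7]))]
```

View pics/t3.png

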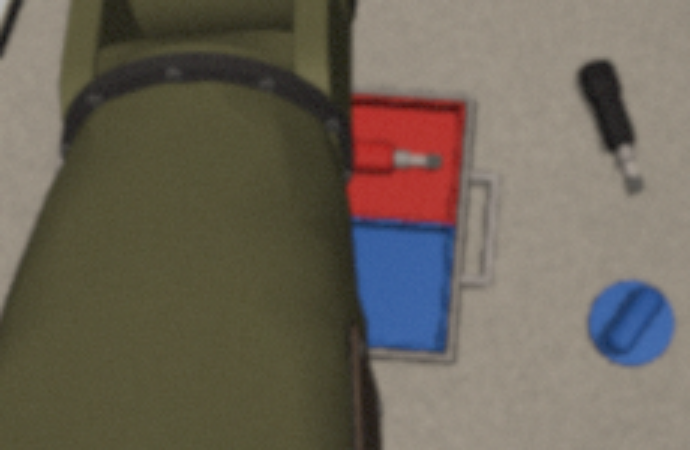

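The red gouge lies flat in the middle of the red tray: in this crop its blade tip is at (438,162), clear of the walls. Next is the yellow tape.

Emit:
{"name": "send_path", "arguments": {
  "plan": [
    {"sx": -0.02, "sy": -0.004, "rz": 3},
    {"sx": -0.032, "sy": -0.006},
    {"sx": -0.032, "sy": -0.006},
    {"sx": -0.032, "sy": -0.006},
    {"sx": -0.032, "sy": -0.006},
    {"sx": -0.032, "sy": -0.006},
    {"sx": -0.032, "sy": -0.006},
    {"sx": -0.032, "sy": -0.006},
    {"sx": -0.032, "sy": -0.006},
    {"sx": -0.032, "sy": -0.006},
    {"sx": -0.032, "sy": -0.006},
    {"sx": -0.032, "sy": -0.006},
    {"sx": -0.032, "sy": -0.006},
    {"sx": -0.032, "sy": -0.006},
    {"sx": -0.032, "sy": -0.006},
    {"sx": -0.032, "sy": -0.006},
    {"rz": 6},
    {"rz": 6},
    {"rz": 6},
    {"rz": 6}
  ],
  "aperture": 0.08
}}

```text
t: 10.2
eef_pos: [0.4345, -0.3874, 0.3181]
tcp_rot: [[0.508, 0.861, -0.002], [0.861, -0.508, 0.002], [0.001, -0.002, -1.0]]
ft_force: [0.6, -0.5, 0.1]
grip_width: 0.08
grasp_force: 0.0
```

Emit:
{"name": "send_path", "arguments": {
  "plan": [
    {"rz": 6},
    {"rz": 6},
    {"rz": 6},
    {"rz": 1.8},
    {},
    {}
  ]
}}

```text
t: 10.7
eef_pos: [0.4347, -0.3872, 0.3186]
tcp_rot: [[0.765, 0.644, -0.001], [0.644, -0.765, 0.001], [-0.0, -0.002, -1.0]]
ft_force: [0.2, 0.3, -0.9]
grip_width: 0.0805
grasp_force: 0.0
```

Run:
```python
from h import *
go(.4699,-.3953,.12,40)
c=read_camera('wrist'); cv2.imwrite('pics/w4.png',c['color'])
for k in blobs(c,'yellow'): print(cv2.contourArea(k),k.reshape(-1,2).mean(0),rect(cast(c,k,.012)),rect(cast(c,k,.024)))
```

```text
t 10.7 d [ 0.0217  0.0288 -0.0005] yaw 40.09 j6 4.6 turn [np.float64(0.09), np.float64(-179.91)]
1869.5 [280.78014184 168.53900709] [ 467.8 -396.7   52.3   50.2   66.7] [ 468.5 -394.6   50.2   48.1   66.7]
```

View pics/w4.png

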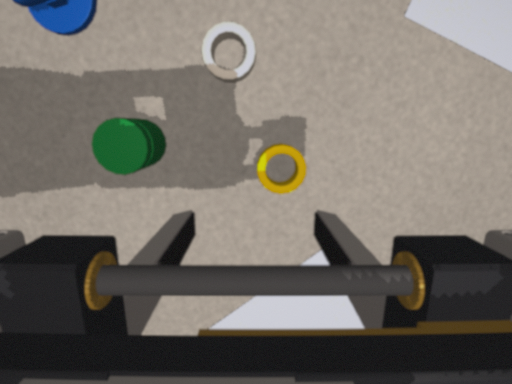

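Wrist view: the yellow ring is at (281,169), the white ring is clear at (229,50), and the jar is at (128,146). Three views put the ring within 2 mm of (0.469, -0.395).

Emit:
{"name": "send_path", "arguments": {
  "plan": [
    {"sx": 0.01, "sy": 0.014},
    {"sx": 0.0113, "sy": 0.0146},
    {"sz": 0.02},
    {"sz": 0.03},
    {"sz": 0.03},
    {"sz": 0.018},
    {"sz": 0.01},
    {"sz": 0.007},
    {},
    {}
  ],
  "aperture": 0.08
}}

```text
t: 11.58
eef_pos: [0.4697, -0.3957, 0.2054]
tcp_rot: [[0.766, 0.643, 0.001], [0.643, -0.766, -0.001], [0.0, 0.001, -1.0]]
ft_force: [0.3, 0.2, 0.8]
grip_width: 0.08
grasp_force: 0.0
```

Emit:
{"name": "send_path", "arguments": {
  "plan": [
    {},
    {},
    {},
    {},
    {},
    {},
    {}
  ],
  "aperture": 0.03,
  "grip_force": 15
}}

```text
t: 12.17
eef_pos: [0.4695, -0.3956, 0.2049]
tcp_rot: [[0.766, 0.643, 0.0], [0.643, -0.766, -0.0], [0.0, 0.0, -1.0]]
ft_force: [-1.7, 0.8, 4.0]
grip_width: 0.0508
grasp_force: 15.0
```

Emit:
{"name": "send_path", "arguments": {
  "plan": [
    {"sz": -0.01},
    {"sz": -0.02},
    {"sz": -0.03},
    {"sz": -0.03},
    {"sz": -0.02},
    {},
    {}
  ]
}}

```text
t: 12.75
eef_pos: [0.4694, -0.3955, 0.3157]
tcp_rot: [[0.766, 0.643, 0.001], [0.643, -0.766, -0.001], [0.0, 0.002, -1.0]]
ft_force: [-0.1, -0.1, -1.6]
grip_width: 0.0503
grasp_force: 15.0
```

```bash
python3 -c "
from h import *
go(.4915,.2200,.12)"
```

```text
t 12.75 d [ 0.4125 -0.4573 -0.0041] yaw 40.0 j6 6.5
```

Emit:
{"name": "send_path", "arguments": {
  "plan": [
    {"sx": 0.012, "sy": -0.0137},
    {"sx": 0.023, "sy": -0.0254},
    {"sx": 0.023, "sy": -0.0254},
    {"sx": 0.023, "sy": -0.0254},
    {"sx": 0.023, "sy": -0.0254},
    {"sx": 0.023, "sy": -0.0254},
    {"sx": 0.023, "sy": -0.0254},
    {"sx": 0.023, "sy": -0.0254},
    {"sx": 0.023, "sy": -0.0254},
    {"sx": 0.023, "sy": -0.0254},
    {"sx": 0.023, "sy": -0.0254},
    {"sx": 0.023, "sy": -0.0254},
    {"sx": 0.023, "sy": -0.0254},
    {"sx": 0.023, "sy": -0.0254},
    {"sx": 0.023, "sy": -0.0254},
    {"sx": 0.023, "sy": -0.0254},
    {"sx": 0.023, "sy": -0.0254},
    {"sx": 0.023, "sy": -0.0254},
    {"sx": 0.0095, "sy": -0.0118},
    {}
  ]
}}

```text
t: 14.42
eef_pos: [0.4909, 0.2225, 0.313]
tcp_rot: [[0.764, 0.645, -0.002], [0.645, -0.764, -0.001], [-0.002, -0.001, -1.0]]
ft_force: [1.3, -0.9, -0.6]
grip_width: 0.0502
grasp_force: 15.0
```

Run:
```python
from h import *
go(.4915,.2200,.0129)
```

```text
t 14.42 d [-0.0009  0.0024  0.1011] yaw 40.19 j6 70.3
```

Emit:
{"name": "send_path", "arguments": {
  "plan": [
    {},
    {"sz": 0.02},
    {"sz": 0.025},
    {"sz": 0.025},
    {"sz": 0.01},
    {"sz": 0.008},
    {"sz": 0.005},
    {"sz": 0.003},
    {"sz": 0.003},
    {},
    {},
    {}
  ]
}}

```text
t: 15.42
eef_pos: [0.4916, 0.22, 0.2161]
tcp_rot: [[0.766, 0.643, 0.001], [0.643, -0.766, 0.0], [0.001, 0.0, -1.0]]
ft_force: [0.6, -0.4, -0.7]
grip_width: 0.0501
grasp_force: 15.0
```

Emit:
{"name": "send_path", "arguments": {
  "plan": [
    {"sz": 0.001},
    {},
    {}
  ]
}}

```text
t: 15.67
eef_pos: [0.4915, 0.22, 0.2146]
tcp_rot: [[0.766, 0.643, 0.0], [0.643, -0.766, 0.0], [0.0, 0.0, -1.0]]
ft_force: [0.3, -0.8, 0.4]
grip_width: 0.0505
grasp_force: 15.0
```

Expected contact is at about 0.2119.

Emit:
{"name": "send_path", "arguments": {
  "plan": [
    {"sz": 0.0015},
    {"sz": 0.001},
    {},
    {}
  ]
}}

```text
t: 16.0
eef_pos: [0.4915, 0.22, 0.212]
tcp_rot: [[0.766, 0.643, -0.0], [0.643, -0.766, -0.0], [-0.0, -0.0, -1.0]]
ft_force: [0.8, 0.6, -0.2]
grip_width: 0.0502
grasp_force: 15.0
```

Emit:
{"name": "send_path", "arguments": {
  "plan": [
    {"sz": 0.0006},
    {},
    {}
  ]
}}

```text
t: 16.25
eef_pos: [0.4915, 0.22, 0.2118]
tcp_rot: [[0.766, 0.643, 0.0], [0.643, -0.766, -0.0], [0.0, 0.0, -1.0]]
ft_force: [-1.9, -2.2, 5.7]
grip_width: 0.0502
grasp_force: 15.0
```

Emit:
{"name": "send_path", "arguments": {
  "plan": [
    {},
    {},
    {},
    {},
    {}
  ],
  "aperture": 0.066
}}

```text
t: 16.67
eef_pos: [0.4915, 0.2199, 0.2114]
tcp_rot: [[0.766, 0.643, -0.0], [0.643, -0.766, -0.0], [-0.0, -0.0, -1.0]]
ft_force: [0.3, 0.8, -0.1]
grip_width: 0.066
grasp_force: 0.0
```

Emit:
{"name": "send_path", "arguments": {
  "plan": [
    {"sz": -0.01},
    {"sz": -0.02},
    {"sz": -0.03},
    {"sz": -0.03},
    {"sz": -0.02},
    {}
  ]
}}

```text
t: 17.17
eef_pos: [0.4919, 0.2201, 0.3266]
tcp_rot: [[0.766, 0.643, 0.007], [0.643, -0.766, 0.003], [0.007, 0.002, -1.0]]
ft_force: [0.2, 1.2, 1.2]
grip_width: 0.0658
grasp_force: 0.0
```

Run:
```python
from h import *
go(.394,-.272,.13,40)
c=read_camera('wrist'); 
k=blobs(c,'yellow');print([(cv2.contourArea(q),rect(cast(c,q,.019))) for q in k])
```

```text
t 17.17 d [-0.3913  0.314  -0.0043] yaw 40.01 j6 70.2 turn [np.float64(0.01), np.float64(-179.99)]
[(12519.5, array([487.8, 217.1, 148.2, 102.3,  87. ]))]
```

Emit:
{"name": "send_path", "arguments": {
  "plan": [
    {"sx": -0.012, "sy": 0.01, "sz": -0.008},
    {"sx": -0.024, "sy": 0.019, "sz": -0.006},
    {"sx": -0.024, "sy": 0.019},
    {"sx": -0.024, "sy": 0.019},
    {"sx": -0.024, "sy": 0.019},
    {"sx": -0.024, "sy": 0.019},
    {"sx": -0.024, "sy": 0.019},
    {"sx": -0.024, "sy": 0.019},
    {"sx": -0.024, "sy": 0.019},
    {"sx": -0.024, "sy": 0.019},
    {"sx": -0.024, "sy": 0.019},
    {"sx": -0.024, "sy": 0.019},
    {"sx": -0.024, "sy": 0.019},
    {"sx": -0.024, "sy": 0.019},
    {"sx": -0.024, "sy": 0.019},
    {"sx": -0.024, "sy": 0.019},
    {"sx": -0.024, "sy": 0.019},
    {"sx": -0.012, "sy": 0.019},
    {},
    {}
  ],
  "aperture": 0.085
}}

```text
t: 18.88
eef_pos: [0.3927, -0.2979, 0.3345]
tcp_rot: [[0.767, 0.642, -0.001], [0.642, -0.767, 0.001], [-0.0, -0.002, -1.0]]
ft_force: [0.4, 0.3, -0.6]
grip_width: 0.085
grasp_force: 0.0
```

Run:
```python
from h import *
go(.394,-.272,.006,40)
c=read_camera('wrist'); cv2.imwrite('pics/w5.png',c['color'])
for k in blobs(c,'green'): print(cv2.contourArea(k),k.reshape(-1,2).mean(0),[rect(cast(c,k,z)) for z in(.0275,.055)])
c=read_camera('top'); cv2.imwrite('pics/t5.png',cv2.resize(c['color'][120:270,80:310],None,fx=3,fy=3))
```

```text
t 18.88 d [ 0.0176 -0.0188  0.1295] yaw 39.91 j6 8.6 turn [np.float64(-0.09), np.float64(179.91)]
1998.0 [231.34027778 170.27083333] [array([ 391.1, -269.8,   54.2,   51.4,  -15.8]), array([ 396.1, -268.6,   49.1,   46.5,  -15.8])]
```

View pics/w5.png

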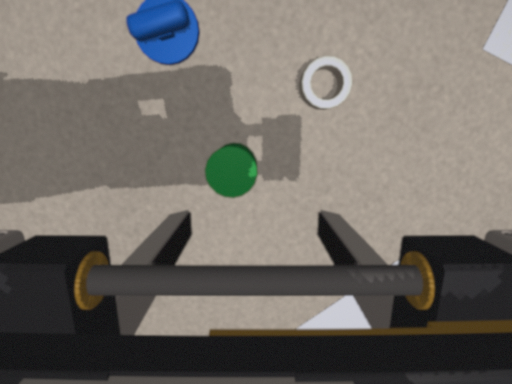

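View pics/t5.png

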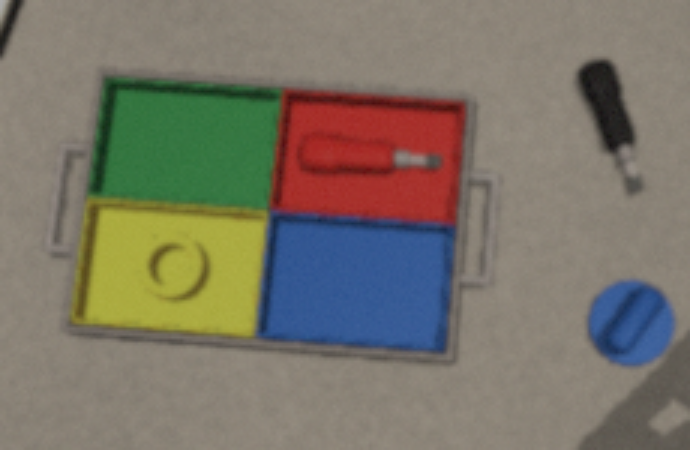

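The caddy crop shows the tape flat at (178,268) in yellow and the gouge in red. Wrist view: jar cap at (231,170), which gives the jar at about (0.396, -0.268). The baren is at (165,28) and the white tape at (327,82).

Emit:
{"name": "send_path", "arguments": {
  "plan": [
    {"sx": 0.011, "sy": -0.0103},
    {"sx": 0.0107, "sy": -0.0103},
    {},
    {"sz": 0.02},
    {"sz": 0.03},
    {"sz": 0.03},
    {"sz": 0.02},
    {"sz": 0.015},
    {"sz": 0.01},
    {"sz": 0.004},
    {},
    {}
  ]
}}

```text
t: 19.98
eef_pos: [0.3967, -0.2677, 0.2071]
tcp_rot: [[0.766, 0.643, 0.001], [0.643, -0.766, -0.001], [0.0, 0.001, -1.0]]
ft_force: [0.6, 0.7, -0.1]
grip_width: 0.0851
grasp_force: 0.0
```

Emit:
{"name": "send_path", "arguments": {
  "plan": [
    {},
    {},
    {},
    {},
    {},
    {},
    {},
    {}
  ],
  "aperture": 0.03,
  "grip_force": 25
}}

```text
t: 20.65
eef_pos: [0.3964, -0.2677, 0.2066]
tcp_rot: [[0.766, 0.643, 0.0], [0.643, -0.766, 0.0], [0.0, -0.0, -1.0]]
ft_force: [-1.5, 1.6, 3.6]
grip_width: 0.05
grasp_force: 25.0
```

Emit:
{"name": "send_path", "arguments": {
  "plan": [
    {"sz": -0.01},
    {"sz": -0.02},
    {"sz": -0.03},
    {"sz": -0.03},
    {"sz": -0.03},
    {"sz": -0.01},
    {},
    {}
  ]
}}

```text
t: 21.32
eef_pos: [0.3962, -0.2675, 0.3358]
tcp_rot: [[0.766, 0.643, -0.0], [0.643, -0.766, 0.0], [-0.0, -0.0, -1.0]]
ft_force: [1.0, 0.2, -2.5]
grip_width: 0.0496
grasp_force: 25.0
```

```bash
python3 -c "
from h import *
go(.5875,.2145,.14)"
```

```text
t 21.32 d [ 0.4564 -0.2463 -0.0031] yaw 40.0 j6 11.6
```

Emit:
{"name": "send_path", "arguments": {
  "plan": [
    {"sx": 0.0072, "sy": -0.004},
    {"sx": 0.026, "sy": -0.014},
    {"sx": 0.026, "sy": -0.014},
    {"sx": 0.026, "sy": -0.014},
    {"sx": 0.026, "sy": -0.014},
    {"sx": 0.026, "sy": -0.014},
    {"sx": 0.026, "sy": -0.014},
    {"sx": 0.026, "sy": -0.014},
    {"sx": 0.026, "sy": -0.014},
    {"sx": 0.026, "sy": -0.014},
    {"sx": 0.026, "sy": -0.014},
    {"sx": 0.026, "sy": -0.014},
    {"sx": 0.026, "sy": -0.014},
    {"sx": 0.026, "sy": -0.014},
    {"sx": 0.026, "sy": -0.014},
    {"sx": 0.026, "sy": -0.014},
    {"sx": 0.026, "sy": -0.014},
    {"sx": 0.026, "sy": -0.014},
    {"sx": 0.0072, "sy": -0.0043},
    {}
  ]
}}

```text
t: 22.98
eef_pos: [0.5875, 0.2166, 0.3339]
tcp_rot: [[0.764, 0.645, -0.003], [0.645, -0.764, -0.001], [-0.003, -0.001, -1.0]]
ft_force: [-0.5, -0.5, -1.8]
grip_width: 0.0497
grasp_force: 25.0
```

Emit:
{"name": "send_path", "arguments": {
  "plan": [
    {},
    {"sz": 0.02},
    {"sz": 0.03},
    {"sz": 0.03},
    {"sz": 0.015},
    {"sz": 0.01},
    {"sz": 0.006},
    {"sz": 0.004},
    {"sz": 0.003},
    {},
    {},
    {}
  ]
}}

```text
t: 23.98
eef_pos: [0.5878, 0.2144, 0.2192]
tcp_rot: [[0.766, 0.643, 0.001], [0.643, -0.766, 0.0], [0.001, 0.0, -1.0]]
ft_force: [0.3, 0.3, -1.7]
grip_width: 0.0496
grasp_force: 25.0
```

```bash
python3 -c "
from h import *
go(.5875,.2145,.0146)"
```

```text
t 23.98 d [-0.0002 -0.0003  0.0056] yaw 40.01 j6 66.7
```

Emit:
{"name": "send_path", "arguments": {
  "plan": [
    {"sz": 0.002},
    {"sz": 0.0015},
    {"sz": 0.001},
    {},
    {}
  ]
}}

```text
t: 24.4
eef_pos: [0.5877, 0.2144, 0.2139]
tcp_rot: [[0.766, 0.643, -0.0], [0.643, -0.766, -0.0], [-0.0, -0.0, -1.0]]
ft_force: [0.6, -0.3, -1.1]
grip_width: 0.0498
grasp_force: 25.0
```

Emit:
{"name": "send_path", "arguments": {
  "plan": [
    {"sz": 0.0007},
    {},
    {}
  ]
}}

```text
t: 24.65
eef_pos: [0.5877, 0.2144, 0.2136]
tcp_rot: [[0.766, 0.643, 0.0], [0.643, -0.766, 0.0], [0.0, 0.0, -1.0]]
ft_force: [-1.6, 0.6, 2.6]
grip_width: 0.0496
grasp_force: 25.0
```

Emit:
{"name": "send_path", "arguments": {
  "plan": [
    {},
    {},
    {},
    {},
    {}
  ],
  "aperture": 0.066
}}

```text
t: 25.07
eef_pos: [0.5877, 0.2144, 0.2132]
tcp_rot: [[0.766, 0.643, 0.0], [0.643, -0.766, -0.0], [-0.0, 0.0, -1.0]]
ft_force: [0.1, 0.2, -0.2]
grip_width: 0.0658
grasp_force: 0.0
```

Emit:
{"name": "send_path", "arguments": {
  "plan": [
    {"sz": -0.01},
    {"sz": -0.02},
    {"sz": -0.03},
    {"sz": -0.03},
    {"sz": -0.03},
    {}
  ]
}}

```text
t: 25.57
eef_pos: [0.5881, 0.2145, 0.3406]
tcp_rot: [[0.766, 0.643, 0.009], [0.643, -0.766, 0.003], [0.009, 0.004, -1.0]]
ft_force: [1.2, -0.2, 1.3]
grip_width: 0.0662
grasp_force: 0.0
```

Run:
```python
from h import *
go(.459,-.128,.13,142)
```

```text
t 25.57 d [-0.3192  0.1793  0.0095] yaw 40.01 j6 66.7 turn [np.float64(-101.99), np.float64(78.01)]
```

Emit:
{"name": "send_path", "arguments": {
  "plan": [
    {"sx": -0.012, "sy": 0.007},
    {"sx": -0.028, "sy": 0.0157},
    {"sx": -0.028, "sy": 0.0157},
    {"sx": -0.028, "sy": 0.0157},
    {"sx": -0.028, "sy": 0.0157},
    {"sx": -0.028, "sy": 0.0157},
    {"sx": -0.028, "sy": 0.0157},
    {"sx": -0.028, "sy": 0.0157},
    {"sx": -0.028, "sy": 0.0157},
    {"sx": -0.028, "sy": 0.0157},
    {"sx": -0.028, "sy": 0.0157},
    {"sx": -0.027, "sy": 0.0153},
    {"rz": -6},
    {"rz": -6},
    {"rz": -6},
    {"rz": -6},
    {"rz": -6},
    {"rz": -6}
  ],
  "aperture": 0.06
}}

```text
t: 27.07
eef_pos: [0.4585, -0.128, 0.3337]
tcp_rot: [[0.237, 0.972, 0.0], [0.972, -0.237, -0.0], [-0.0, 0.001, -1.0]]
ft_force: [1.1, -0.0, -0.4]
grip_width: 0.0601
grasp_force: 0.0
```

Emit:
{"name": "send_path", "arguments": {
  "plan": [
    {"rz": -6},
    {"rz": -6},
    {"rz": -6},
    {"rz": -6},
    {"rz": -6},
    {"rz": -6},
    {"rz": -6},
    {"rz": -6},
    {"rz": -6},
    {"rz": -6},
    {"rz": -6},
    {"sx": -0.03},
    {},
    {}
  ]
}}

```text
t: 28.23
eef_pos: [0.4825, -0.1469, 0.3333]
tcp_rot: [[-0.788, 0.616, 0.0], [0.616, 0.788, -0.0], [-0.0, 0.0, -1.0]]
ft_force: [-0.6, -0.3, 0.6]
grip_width: 0.0598
grasp_force: 0.0
```

Run:
```python
from h import *
go(.459,-.128,.13,142)
c=read_camera('wrist'); cv2.imwrite('pics/w6.png',c['color'])
for k in blobs(c,'blue'): print(cv2.contourArea(k),k.reshape(-1,2).mean(0),rect(cast(c,k,.01)))
```

```text
t 28.23 d [0.0301 0.0004 0.0043] yaw 141.96 j6 -73.1 turn [np.float64(-0.04), np.float64(179.96)]
12846.5 [438.95308642  49.74320988] [486.4  92.2 152.9 102.4  86.7]
2672.0 [253.03012048 154.56626506] [ 457.  -129.4   63.9   63.1  -38. ]
```

View pics/w6.png

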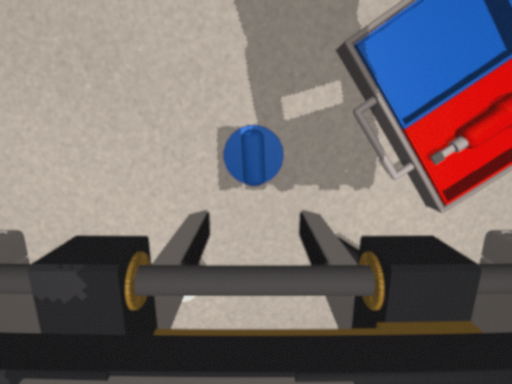

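Wrist view: the baren disc is at (253,155), and its handle runs vertically in columns 243–264, parallel to tool x, so the yaw is right.

Emit:
{"name": "send_path", "arguments": {
  "plan": [
    {"sx": 0.015, "sy": -0.0007},
    {"sx": 0.0157, "sy": -0.0006},
    {},
    {"sz": 0.02},
    {"sz": 0.03},
    {"sz": 0.03},
    {"sz": 0.015},
    {"sz": 0.01},
    {"sz": 0.008},
    {"sz": 0.005},
    {},
    {}
  ]
}}

```text
t: 29.28
eef_pos: [0.4575, -0.1287, 0.2159]
tcp_rot: [[-0.788, 0.616, 0.001], [0.616, 0.788, -0.0], [-0.001, 0.0, -1.0]]
ft_force: [0.1, -1.0, -0.1]
grip_width: 0.0601
grasp_force: 0.0
```

Emit:
{"name": "send_path", "arguments": {
  "plan": [
    {},
    {},
    {},
    {},
    {},
    {},
    {},
    {}
  ],
  "aperture": 0.01,
  "grip_force": 25
}}

```text
t: 29.95
eef_pos: [0.4573, -0.1286, 0.2153]
tcp_rot: [[-0.788, 0.616, 0.0], [0.616, 0.788, 0.0], [-0.0, 0.0, -1.0]]
ft_force: [-0.2, -0.2, 1.2]
grip_width: 0.0218
grasp_force: 24.6
```

Emit:
{"name": "send_path", "arguments": {
  "plan": [
    {"sz": -0.01},
    {"sz": -0.02},
    {"sz": -0.03},
    {"sz": -0.03},
    {"sz": -0.01},
    {},
    {}
  ]
}}

```text
t: 30.53
eef_pos: [0.457, -0.1285, 0.3148]
tcp_rot: [[-0.788, 0.616, 0.0], [0.616, 0.788, -0.0], [-0.0, 0.0, -1.0]]
ft_force: [0.2, -0.8, -1.5]
grip_width: 0.0218
grasp_force: 24.6
```

```bash
python3 -c "
from h import *
go(.4835,.0780,.115)"
```

```text
t 30.53 d [0.1063 0.1791 0.0008] yaw 142.0 j6 -72.1
```

Emit:
{"name": "send_path", "arguments": {
  "plan": [
    {"sx": 0.008, "sy": 0.0131},
    {"sx": 0.015, "sy": 0.0255},
    {"sx": 0.015, "sy": 0.0255},
    {"sx": 0.015, "sy": 0.0255},
    {"sx": 0.015, "sy": 0.0255},
    {"sx": 0.015, "sy": 0.0255},
    {"sx": 0.015, "sy": 0.0255},
    {"sx": 0.0083, "sy": 0.013},
    {},
    {},
    {"sz": 0.02},
    {"sz": 0.025},
    {"sz": 0.02},
    {"sz": 0.01},
    {"sz": 0.007},
    {"sz": 0.004},
    {"sz": 0.003},
    {},
    {},
    {}
  ]
}}

```text
t: 32.2
eef_pos: [0.4839, 0.0779, 0.2269]
tcp_rot: [[-0.788, 0.616, 0.001], [0.616, 0.788, 0.0], [-0.001, 0.001, -1.0]]
ft_force: [0.6, 0.2, -1.6]
grip_width: 0.0215
grasp_force: 24.6
```

```bash
python3 -c "
from h import *
go(.4835,.0780,.0233)"
```

```text
t 32.2 d [ 0.0003 -0.0002  0.0046] yaw 142.01 j6 -47.1
```

Emit:
{"name": "send_path", "arguments": {
  "plan": [
    {"sz": 0.002},
    {"sz": 0.001},
    {"sz": 0.0007},
    {},
    {}
  ]
}}

```text
t: 32.62
eef_pos: [0.4837, 0.078, 0.2225]
tcp_rot: [[-0.788, 0.616, -0.0], [0.616, 0.788, 0.0], [0.0, -0.0, -1.0]]
ft_force: [0.5, 0.7, -1.2]
grip_width: 0.0218
grasp_force: 24.6
```

Emit:
{"name": "send_path", "arguments": {
  "plan": [
    {"sz": 0.0006},
    {},
    {}
  ]
}}

```text
t: 32.87
eef_pos: [0.4838, 0.078, 0.2223]
tcp_rot: [[-0.788, 0.616, 0.0], [0.616, 0.788, -0.0], [-0.0, 0.0, -1.0]]
ft_force: [-2.3, -0.4, 5.3]
grip_width: 0.0218
grasp_force: 24.6
```

Contact at 0.2223 as expected. Releasing, raising, and backing off for a final look.

Emit:
{"name": "send_path", "arguments": {
  "plan": [
    {},
    {},
    {},
    {},
    {}
  ],
  "aperture": 0.044
}}

```text
t: 33.28
eef_pos: [0.4837, 0.0779, 0.2219]
tcp_rot: [[-0.788, 0.616, -0.0], [0.616, 0.788, -0.0], [0.0, -0.0, -1.0]]
ft_force: [-0.5, -1.8, -0.1]
grip_width: 0.0441
grasp_force: 0.0
```

Emit:
{"name": "send_path", "arguments": {
  "plan": [
    {"sz": -0.01},
    {"sz": -0.02},
    {"sz": -0.03},
    {"sz": -0.03},
    {"sz": -0.03},
    {"sx": 0.005, "sy": -0.015, "sz": -0.01},
    {"sx": 0.01, "sy": -0.03},
    {"sx": 0.01, "sy": -0.03},
    {"sx": 0.01, "sy": -0.03},
    {"sx": 0.01, "sy": -0.03},
    {"sx": 0.01, "sy": -0.03},
    {"sx": 0.01, "sy": -0.03},
    {"sx": 0.01, "sy": -0.03},
    {"sx": 0.01, "sy": -0.03},
    {},
    {},
    {}
  ]
}}

```text
t: 34.7
eef_pos: [0.26, -0.0706, 0.3525]
tcp_rot: [[-0.788, 0.616, 0.001], [0.616, 0.788, -0.0], [-0.001, 0.0, -1.0]]
ft_force: [-0.7, 0.4, -0.5]
grip_width: 0.0442
grasp_force: 0.0
```

Run:
```python
from h import *
c=read_camera('top')['color']; s=read_camera('scene')['color']
cv2.imwrite('pics/f.png',np.vstack([cv2.resize(c[120:270,80:430],(800,343)),cv2.resize(s[100:310,150:400],(300,252)).copy() if 0 else cv2.resize(s[110:310,150:550],(800,257))[:257]]))
```

```text
(no output)
```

View pics/f.png

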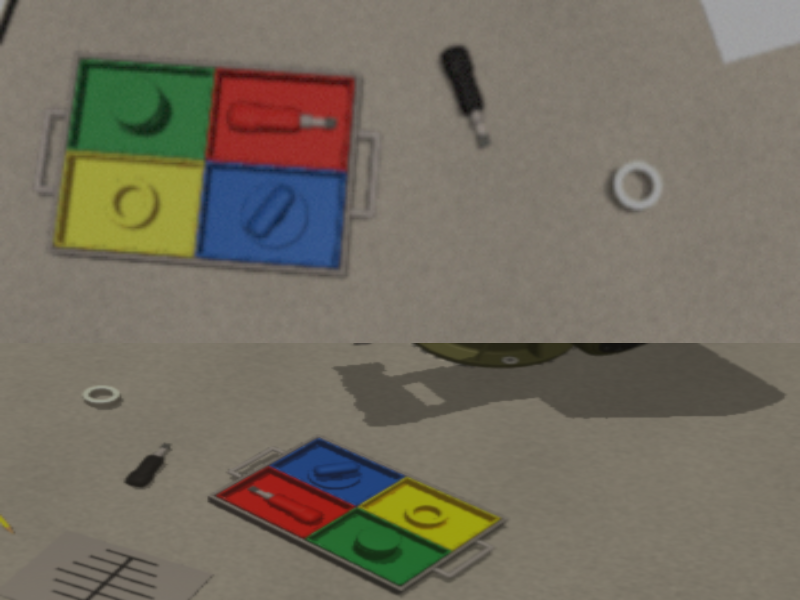

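Both views show each item in its own tray: jar (140,108), gouge (280,118), tape (136,205) and baren (275,213). All are clear of the walls and upright, and the black gouge and white tape haven't moved.

```bash
python3 -c "
from rig import arm; print(arm.sign_off())"
```

```text
the job is handed in; nothing more can be done
None
```

The job is handed in: the red gouge, yellow tape, green jar and blue baren were each set down flat and upright in the tray of their own colour, in that order, in about 35 s of the 117 s allowed, and the black gouge and white tape were left where they lay.

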